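Pack the free hasp box and fasten it before going out

TASK

Two identical grey boxes with hasps flank the open drawer, and a glass tumbler stands on one of them. In the box that has nothing on its lid, pack everything that lies in the drawer: swing its hasp off the catch before raising the lid, put all the things inside, then shut the lid fully and swing the hasp back down flat over the catch. Leave the other box shut and fastened with its tumbler, and do not disturb the saucer and the radio on the chest.

Things in the scene. Friction and masses are not known exactly. Their poses are not given: they have to be found in the camera images.
- box_a: one of two identical grey plywood boxes, fixed, 160 (x) by 190 (y) by 90 mm without lid, walls and floor 6 mm, inside 148 by 178 by 84 mm deep. Origin: centre of its underside, 2 mm above the table; z up, its front (hasp, pull tab) faces its -x. Lid 8 mm thick, top 98 mm above the origin. Catch: 7 mm staple standing 15 mm out of the lid at (-38, -42) mm. A tumbler stands on one of the two boxes
- box_a_hasp (a joint): steel hasp of box_a, slotted strap 26 mm wide, 66 mm long, hinge axis along box y through box point (-83, -42, 101) mm. 0: flat on the lid over the catch (on); grows as it swings up and forward off the lid, 1.57 upright, stop at 2.2 rad, leaning out in front of the box (off). Almost free hinge: it falls to whichever side of upright it is on
- box_a_lid (a joint): lid of box_a: 0 shut, grows as the front edge rises, 1.57 upright, stop at 2.0 rad. Hinge axis along box y through box point (80, 0, 90) mm, stiff (about 0.4 N m): the lid stays where it is left. The hasp does not physically hold the lid
- box_a_grip (a point): grip point in the upturned finger plate at the free end of box_a's hasp: plate 26 mm wide along box y, 10 mm thick, 30 mm tall. Hasp on: point at box (-17, -42, 119) mm, 21 mm over the lid's top, 10 mm below the plate's upper edge; turns with the hasp. Pinched along box y the plate pivots between the pads, so the tool can stay upright along the arc
- box_a_tab (a point): grip point in the dark wooden pull tab at the lid's front of box_a: 30 mm wide along box y, 12 mm thick, 41 mm out from the lid's edge. Lid shut: point at box (-108, 42, 93) mm, free air below; turns with the lid. Pinched along box y the tab pivots between the pads, so the tool can stay upright along the arc
- box_b: one of two identical grey plywood boxes, fixed, 160 (x) by 190 (y) by 90 mm without lid, walls and floor 6 mm, inside 148 by 178 by 84 mm deep. Origin: centre of its underside, 2 mm above the table; z up, its front (hasp, pull tab) faces its -x. Lid 8 mm thick, top 98 mm above the origin. Catch: 7 mm staple standing 15 mm out of the lid at (-38, -42) mm. A tumbler stands on one of the two boxes
- box_b_hasp (a joint): steel hasp of box_b, slotted strap 26 mm wide, 66 mm long, hinge axis along box y through box point (-83, -42, 101) mm. 0: flat on the lid over the catch (on); grows as it swings up and forward off the lid, 1.57 upright, stop at 2.2 rad, leaning out in front of the box (off). Almost free hinge: it falls to whichever side of upright it is on
- box_b_lid (a joint): lid of box_b: 0 shut, grows as the front edge rises, 1.57 upright, stop at 2.0 rad. Hinge axis along box y through box point (80, 0, 90) mm, stiff (about 0.4 N m): the lid stays where it is left. The hasp does not physically hold the lid
- box_b_grip (a point): grip point in the upturned finger plate at the free end of box_b's hasp: plate 26 mm wide along box y, 10 mm thick, 30 mm tall. Hasp on: point at box (-17, -42, 119) mm, 21 mm over the lid's top, 10 mm below the plate's upper edge; turns with the hasp. Pinched along box y the plate pivots between the pads, so the tool can stay upright along the arc
- box_b_tab (a point): grip point in the dark wooden pull tab at the lid's front of box_b: 30 mm wide along box y, 12 mm thick, 41 mm out from the lid's edge. Lid shut: point at box (-108, 42, 93) mm, free air below; turns with the lid. Pinched along box y the tab pivots between the pads, so the tool can stay upright along the arc
- padlock: silver padlock lying flat, 85 mm long with its shackle, 48 mm wide body, 22 mm thick; the body spans x -42 to +8 mm from the origin (grip there, across y), the shackle (38 mm wide) points to +x, to 42 mm. Origin: centre of its underside; x along its length, z up. Starts lying flat in the drawer; may be absent.
- lip_balm: plastic lip-balm tube, white with a grey cap at +x, lying down, 75 mm long, 26 mm wide, 22 mm high (flattened, does not roll). Origin: centre of its underside; x along its length, z up. Starts lying flat in the drawer; may be absent.
- comb: purple wide-tooth comb lying flat, 120 mm long, 36 mm wide over spine and teeth, 10 mm thick (grip over spine and tooth tips). Origin: centre of its underside; x along its length, z up. Starts lying flat in the drawer; may be absent.
- power_bank: black phone power bank lying flat, 95 mm long, 56 mm wide, 20 mm thick. Origin: centre of its underside; x along its length, z up. Starts lying flat in the drawer; may be absent.
- chest: teak chest of drawers with the top drawer half open as a tray, fixed. Origin: on the table's level under the centre of the tray; the tray's inside is 300 (x) by 290 (y) mm, its floor 12 mm above the origin, side walls up to 34 mm, front panel (at -x) up to 50 mm; the chest itself begins 152 mm beyond the origin (+x), 900 mm wide, its top 105 mm up.
- tumbler: tall clear glass tumbler, 64 mm across the rim, 115 mm tall, standing upright on the lid of one of the boxes. Origin: centre of its base. Bystander
- saucer: white ceramic saucer, 140 mm across, on the chest's top. Origin: centre of its underside. Bystander
- radio: black pocket radio, 160 mm wide, 45 mm deep, 90 mm tall, upright on the chest's top. Origin: centre of its underside. Bystander

How it is judged:
On the way, in this order (a step that is already met when the one before it is completed fails the run):
1. the hasp of the box without the tumbler is swung off, its lid still shut (((horizontal distance between tumbler and box_b below 0.1 m and value of joint box_a_hasp above 1.8 rad and value of joint box_a_lid below 0.1 rad) or (horizontal distance between tumbler and box_a below 0.1 m and value of joint box_b_hasp above 1.8 rad and value of joint box_b_lid below 0.1 rad))), for 0.2 s.
2. that box's lid is raised (((horizontal distance between tumbler and box_b below 0.1 m and value of joint box_a_lid above 1.1 rad) or (horizontal distance between tumbler and box_a below 0.1 m and value of joint box_b_lid above 1.1 rad))), for 0.2 s.
3. every thing from the drawer is inside that box (((horizontal distance between tumbler and box_b below 0.1 m and (x of padlock in the frame of box_a between -0.074 and 0.074 m and y of padlock in the frame of box_a between -0.089 and 0.089 m and z of padlock in the frame of box_a between 0 and 0.086 m) and (x of lip_balm in the frame of box_a between -0.074 and 0.074 m and y of lip_balm in the frame of box_a between -0.089 and 0.089 m and z of lip_balm in the frame of box_a between 0 and 0.086 m) and (x of comb in the frame of box_a between -0.074 and 0.074 m and y of comb in the frame of box_a between -0.089 and 0.089 m and z of comb in the frame of box_a between 0 and 0.086 m) and (x of power_bank in the frame of box_a between -0.074 and 0.074 m and y of power_bank in the frame of box_a between -0.089 and 0.089 m and z of power_bank in the frame of box_a between 0 and 0.086 m)) or (horizontal distance between tumbler and box_a below 0.1 m and (x of padlock in the frame of box_b between -0.074 and 0.074 m and y of padlock in the frame of box_b between -0.089 and 0.089 m and z of padlock in the frame of box_b between 0 and 0.086 m) and (x of lip_balm in the frame of box_b between -0.074 and 0.074 m and y of lip_balm in the frame of box_b between -0.089 and 0.089 m and z of lip_balm in the frame of box_b between 0 and 0.086 m) and (x of comb in the frame of box_b between -0.074 and 0.074 m and y of comb in the frame of box_b between -0.089 and 0.089 m and z of comb in the frame of box_b between 0 and 0.086 m) and (x of power_bank in the frame of box_b between -0.074 and 0.074 m and y of power_bank in the frame of box_b between -0.089 and 0.089 m and z of power_bank in the frame of box_b between 0 and 0.086 m)))), for 0.2 s.
4. its lid is shut with the things inside, the hasp still off (((horizontal distance between tumbler and box_b below 0.1 m and value of joint box_a_lid below 0.06 rad and value of joint box_a_hasp above 0.8 rad and (x of padlock in the frame of box_a between -0.074 and 0.074 m and y of padlock in the frame of box_a between -0.089 and 0.089 m and z of padlock in the frame of box_a between 0 and 0.086 m) and (x of lip_balm in the frame of box_a between -0.074 and 0.074 m and y of lip_balm in the frame of box_a between -0.089 and 0.089 m and z of lip_balm in the frame of box_a between 0 and 0.086 m) and (x of comb in the frame of box_a between -0.074 and 0.074 m and y of comb in the frame of box_a between -0.089 and 0.089 m and z of comb in the frame of box_a between 0 and 0.086 m) and (x of power_bank in the frame of box_a between -0.074 and 0.074 m and y of power_bank in the frame of box_a between -0.089 and 0.089 m and z of power_bank in the frame of box_a between 0 and 0.086 m)) or (horizontal distance between tumbler and box_a below 0.1 m and value of joint box_b_lid below 0.06 rad and value of joint box_b_hasp above 0.8 rad and (x of padlock in the frame of box_b between -0.074 and 0.074 m and y of padlock in the frame of box_b between -0.089 and 0.089 m and z of padlock in the frame of box_b between 0 and 0.086 m) and (x of lip_balm in the frame of box_b between -0.074 and 0.074 m and y of lip_balm in the frame of box_b between -0.089 and 0.089 m and z of lip_balm in the frame of box_b between 0 and 0.086 m) and (x of comb in the frame of box_b between -0.074 and 0.074 m and y of comb in the frame of box_b between -0.089 and 0.089 m and z of comb in the frame of box_b between 0 and 0.086 m) and (x of power_bank in the frame of box_b between -0.074 and 0.074 m and y of power_bank in the frame of box_b between -0.089 and 0.089 m and z of power_bank in the frame of box_b between 0 and 0.086 m)))), for 0.2 s.
5. its hasp is swung over the catch (((horizontal distance between tumbler and box_b below 0.1 m and value of joint box_a_hasp below 0.12 rad and value of joint box_a_lid below 0.06 rad) or (horizontal distance between tumbler and box_a below 0.1 m and value of joint box_b_hasp below 0.12 rad and value of joint box_b_lid below 0.06 rad))), for 0.2 s.
At the end, for the whole second after the job is handed in: All things from the drawer are inside the box without the tumbler, its lid is shut (within 0.06 rad) and its hasp lies flat over the catch (within 0.12 rad); the other box is shut with its hasp on and the tumbler upright on it, not moved by 30 mm (((horizontal distance between tumbler and box_b below 0.1 m and value of joint each of box_a_lid, box_b_lid below 0.06 rad and value of joint each of box_a_hasp, box_b_hasp below 0.12 rad and (x of padlock in the frame of box_a between -0.074 and 0.074 m and y of padlock in the frame of box_a between -0.089 and 0.089 m and z of padlock in the frame of box_a between 0 and 0.086 m) and (x of lip_balm in the frame of box_a between -0.074 and 0.074 m and y of lip_balm in the frame of box_a between -0.089 and 0.089 m and z of lip_balm in the frame of box_a between 0 and 0.086 m) and (x of comb in the frame of box_a between -0.074 and 0.074 m and y of comb in the frame of box_a between -0.089 and 0.089 m and z of comb in the frame of box_a between 0 and 0.086 m) and (x of power_bank in the frame of box_a between -0.074 and 0.074 m and y of power_bank in the frame of box_a between -0.089 and 0.089 m and z of power_bank in the frame of box_a between 0 and 0.086 m)) or (horizontal distance between tumbler and box_a below 0.1 m and value of joint each of box_b_lid, box_a_lid below 0.06 rad and value of joint each of box_b_hasp, box_a_hasp below 0.12 rad and (x of padlock in the frame of box_b between -0.074 and 0.074 m and y of padlock in the frame of box_b between -0.089 and 0.089 m and z of padlock in the frame of box_b between 0 and 0.086 m) and (x of lip_balm in the frame of box_b between -0.074 and 0.074 m and y of lip_balm in the frame of box_b between -0.089 and 0.089 m and z of lip_balm in the frame of box_b between 0 and 0.086 m) and (x of comb in the frame of box_b between -0.074 and 0.074 m and y of comb in the frame of box_b between -0.089 and 0.089 m and z of comb in the frame of box_b between 0 and 0.086 m) and (x of power_bank in the frame of box_b between -0.074 and 0.074 m and y of power_bank in the frame of box_b between -0.089 and 0.089 m and z of power_bank in the frame of box_b between 0 and 0.086 m))) and angle between tumbler's own z axis and vertical below 0.15 rad and distance of tumbler from where it was at the start of the episode below 0.03 m and linear speed of tumbler below 0.02 m/s); the robot touches nothing.
It fails at once if the tumbler is moved by over 30 mm or tipped (distance of tumbler from where it was at the start of the episode above 0.03 m or angle between tumbler's own z axis and vertical above 0.35 rad).
It fails at once if the hasp or lid of the box under the tumbler is opened ((horizontal distance between tumbler and box_b below 0.1 m and (value of joint box_b_hasp above 0.35 rad or value of joint box_b_lid above 0.1 rad)) or (horizontal distance between tumbler and box_a below 0.1 m and (value of joint box_a_hasp above 0.35 rad or value of joint box_a_lid above 0.1 rad))).
It fails at once if a lid is raised while its hasp is on ((value of joint box_a_lid above 0.15 rad and value of joint box_a_hasp below 0.8 rad) or (value of joint box_b_lid above 0.15 rad and value of joint box_b_hasp below 0.8 rad)).
It fails at once if the saucer or radio on the chest is pushed by over 30 mm (distance of any of saucer, radio from where it was at the start of the episode above 0.03 m).
Of padlock, lip_balm, comb, power_bank only 2 to 4 are there at a start; the rules pass over those that are not, and their reading is None.
At some moment in a run one of padlock, lip_balm, comb, power_bank may be knocked a few centimetres aside while the robot is not near it.
Once in a run the grip may slacken for a moment while it holds something.
It also fails if it takes over 210 s, if anything falls off the work surface, if the arm or the gripper's body presses on something with over 40 N, if the wrist force passes 120 N, or if a joint passes its speed limit or range.

ROBOT

A 6-joint arm with a two-finger parallel gripper is mounted at the origin on the work surface. World frame = base frame: x ahead of the robot, y to its left, z up, the work surface at z = 0. Lengths are in m, angles in rad, forces in N, time in s.
With the tool pointing down it reaches from about 0.325 to 0.775 m from the base axis. Payload 5.5 kg.
Tool frame: the origin (TCP) lies between the finger pads; the fingertips stand 8 mm ahead of it and the grasp point (between the pads) lies 11 mm behind it (tcp_to_tips is the distance from the TCP to the fingertips, in m); z points along the fingers, y is the direction in which the jaws open and shut (so a half turn about z gives the same grasp; the last joint's range is limited). The gripper opens to 88 mm and grips with 3 to 60 N. Pads are 20 mm wide; open, the fingers measure 115 mm over their backs; the gripper's body (75 mm by 178 mm) begins 61 mm behind the grasp point.
Start: joints at [-1.243, 0.091, 1.231, -0, 1.82, -0.057], TCP at [0.225, -0.556, 0.231] pointing down, gripper open.
Joint ranges: [-2.87, 2.87], [-0.86, 2.18], [0.17, 2.46], [-1.51, 4.65], [0.06, 2.69], [-2.65, 2.65]. Speed limits (rad/s): [2.57, 2.57, 3.01, 3.14, 3.14, 3.14].

INTERFACE

Orientations are given as a unit quaternion [w, x, y, z].
In Python, from bench import * gives the robot as it stands. Calls block until the motion is done:
- move_to(position, orientation): joint-space move of the TCP to a pose.
- move_l(position, speed=0.15, orientation=None): straight line of the TCP; orientation=None keeps the orientation; speed is the mean speed in m/s.
- movej(angles): joint-space move.
- gripper_open() and close(): open the fingers fully, or close them until they stop; the grip force is fixed at half the most.
- hold(seconds).
- inverse_kinematics(position, orientation): joint angles nearest the present ones, or None.
- state(): the state.
- get_image(name): name is "side" or "top"; returns a dict with "frame" (480x640x3 uint8, blue, green, red), "depth" (480x640 float32, m along the optical axis (not along the pixel's ray), 0 where there is no reading), "camera_matrix" (3x3 intrinsics, pixels), "view" (4x4, takes a point from world to camera coordinates). Camera axes: x right, y up, looking along -z (the intrinsics and any distortion apply to the point x, -y, -z); pixel columns grow to the right and rows downward; lengths in m; the calibration is good to about 2 mm. A picture is of the moment at which its call begins.
A pose or a line that the arm cannot do raises IKError and nothing moves.
- job_done(): hands the job in, once; it reports no verdict.
The state is a dict: "time": time; "joint_pos": joint angles; "dq": joint speeds; "joint_torque": joint torques, N m; "ee_pos": TCP position; "ee_rot": TCP orientation; "ft_force": force on the tool from outside, world axes, zero at the start; "moment": the same for the moment, N m; "finger_gap": finger opening in m.
Only numpy, scipy, OpenCV 4.12 (cv2) and the standard library are available. Lean on these libraries where they do the work, as an engineer would, in place of code of your own. Each camera call takes 0.05 s, during which the arm holds its last target.

## Working session

There is one attempt and no reset: what is moved stays moved. The work goes in short steps, each a Python script; the robot and the scene stay as the last script left them, time stands still between calls to the robot, and variables do not carry over. Pictures are saved under pics/ and viewed, and the job is handed in when it is done.

```bash
ls; mkdir -p pics; python3 - <<'E'
from bench import *
import cv2
s=state();print(s)
for n in("top","side"):
    d=get_image(n);cv2.imwrite(f"pics/{n}0.png",d["frame"]);print(n,d["camera_matrix"],d["view"],(d["depth"]>0).mean(), d.keys())
E
```

```text
pics
{'time': 0.0, 'joint_pos': array([-1.24270303e+00,  9.18396552e-02,  1.23188779e+00, -1.80655025e-05,
        1.81979813e+00, -5.67332591e-02]), 'dq': array([-0.00049107, -0.00021129,  0.00149975, -0.0011482 , -0.00156312,
        0.00091943]), 'joint_torque': array([-2.89166055e-04, -4.46464849e+01, -4.06439960e+01,  6.98048179e-02,
        2.96269159e-02, -1.53063920e-04]), 'ee_pos': array([ 0.2251211 , -0.55585757,  0.22951729]), 'ee_rot': array([-9.56395277e-04,  9.81545573e-01,  1.91225924e-01, -1.39403450e-04]), 'ft_force': array([-0.14453937, -0.19489417, -0.33698358]), 'moment': array([-0.02441355, -0.04680188,  0.01709254]), 'finger_gap': 0.08775320072321581}
top [[529.93757215   0.         314.38970249]
 [  0.         529.93757215 246.77612308]
 [  0.           0.           1.        ]] [[ 1.93442196e-02 -9.99812759e-01  4.97262283e-04 -4.67841269e-03]
 [ 9.92511923e-01  1.92629549e-02  1.20619322e-01 -6.14556685e-01]
 [-1.20606316e-01 -1.83974791e-03  9.92698712e-01 -1.21280397e+00]
 [ 0.00000000e+00  0.00000000e+00  0.00000000e+00  1.00000000e+00]] 0.9961165364583333 dict_keys(['frame', 'depth', 'camera_matrix', 'view'])
side [[577.31847438   0.         310.98343297]
 [  0.         577.31847438 241.81702494]
 [  0.           0.           1.        ]] [[-0.75912137 -0.65068159 -0.01866055  0.47597186]
 [ 0.41028836 -0.50052749  0.76232257 -0.31386406]
 [-0.50536938  0.57103914  0.64692819 -1.04735283]
 [ 0.          0.          0.          1.        ]] 0.9898665364583333 dict_keys(['frame', 'depth', 'camera_matrix', 'view'])
```

View pics/top0.png

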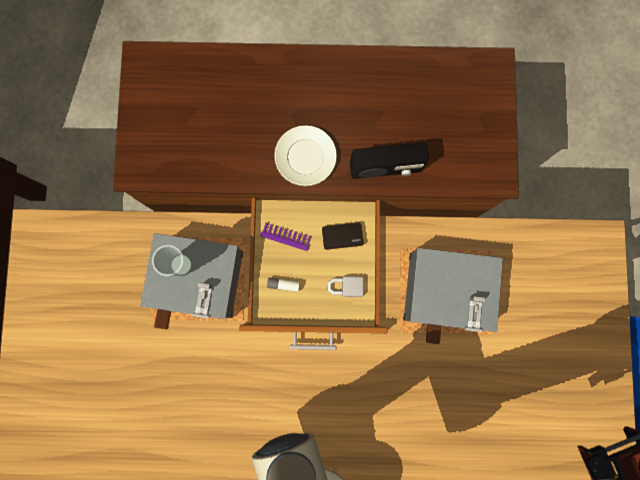

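View pics/side0.png

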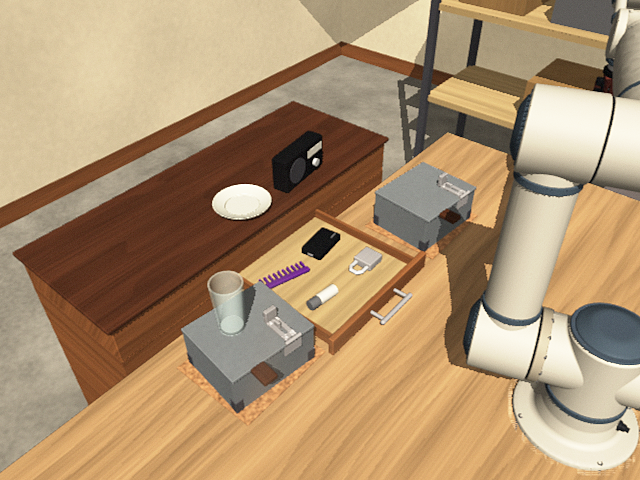

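```bash
cat > h.py <<'E'
from bench import *
import numpy as np, cv2
from scipy.spatial.transform import Rotation as R
def cloud(d):
    K=d["camera_matrix"];V=d["view"];z=d["depth"].astype(float)
    v,u=np.mgrid[0:480,0:640]
    x=(u-K[0,2])/K[0,0]*z; y=(v-K[1,2])/K[1,1]*z
    p=np.stack([x,-y,-z],-1)
    w=(p-V[:3,3])@V[:3,:3]
    w[z==0]=np.nan
    return w
def ray(d,u,v,h):
    K=d["camera_matrix"];V=d["view"];Rm=V[:3,:3];c=-Rm.T@V[:3,3]
    q=Rm.T@np.array([(u-K[0,2])/K[0,0],-(v-K[1,2])/K[1,1],-1.])
    return c+q*(h-c[2])/q[2]
def proj(d,p):
    c=d["view"][:3,:3]@p+d["view"][:3,3]; K=d["camera_matrix"]
    return K[0,0]*c[0]/-c[2]+K[0,2], -K[1,1]*c[1]/-c[2]+K[1,2]
def quat(yaw):
    # tool down, tool y (jaw axis) along world angle yaw+90deg ; tool x along yaw
    c,s=np.cos(yaw),np.sin(yaw)
    M=np.array([[c,s,0],[s,-c,0],[0,0,-1]])
    q=R.from_matrix(M).as_quat();return np.array([q[3],q[0],q[1],q[2]])
def rect(pts):
    (cx,cy),(a,b),t=cv2.minAreaRect((pts*1000).astype(np.float32))
    return np.round([cx,cy,a,b,t],1)
E
python3 - <<'E'
from h import *
d=get_image("top");W=cloud(d);f=d["frame"];hsv=cv2.cvtColor(f,cv2.COLOR_BGR2HSV)
for n,(u0,u1,v0,v1) in dict(right=(395,515,240,350),left=(130,250,225,335)).items():
    w=W[v0:v1,u0:u1].reshape(-1,3); hs=hsv[v0:v1,u0:u1].reshape(-1,3)
    m=(abs(w[:,2]-.1)<.006)&(hs[:,1]<70)
    # drop sparse
    mm=m.reshape(v1-v0,u1-u0).astype(np.uint8); mm=cv2.morphologyEx(mm,cv2.MORPH_OPEN,np.ones((5,5)))
    p=w[mm.ravel()>0];print(n,p[:,2].mean(),rect(p[:,:2]))
    m=(abs(w[:,2]-.093)<.01)&(hs[:,1]>90)&(hs[:,2]<110)
    p=w[m];print(' tab?',len(p),np.median(p,0) if len(p) else 0)
    m=(w[:,2]>.108)&(w[:,2]<.14)&(hs[:,1]<60); p=w[m];print(' plate',len(p),np.median(p,0),p.min(0),p.max(0))
w=W[195:325,255:380].reshape(-1,3);hs=hsv[195:325,255:380]
def obj(n,m,h):
    m=cv2.morphologyEx(m.astype(np.uint8),cv2.MORPH_CLOSE,np.ones((5,5)))
    k,l,st,c=cv2.connectedComponentsWithStats(m);i=1+np.argmax(st[1:,4])
    v,u=np.nonzero(l==i);p=np.array([ray(d,a+255,b+195,h)[:2] for a,b in zip(u,v)])
    z=W[v+195,u+255,2]
    print(n,len(p),'rect',rect(p),'mean',p.mean(0).round(4),'bbox px',u.min()+255,u.max()+255,v.min()+195,v.max()+195,'z',np.round(np.percentile(z,[10,50,90]),4))
H,S,Vv=hs[...,0],hs[...,1],hs[...,2]
wz=W[195:325,255:380,2]; ok=np.zeros_like(H,bool);ok[20:115,5:118]=1
obj('comb',(H>125)&(H<165)&(S>80),.022)
obj('bank',ok&(Vv<75)&(wz>.02),.032)
obj('balm',ok&(S<60)&(np.arange(255,380)[None]<312)&(wz>.018),.034)
obj('padlock',ok&(S<60)&(np.arange(255,380)[None]>322)&(wz>.018)&(np.arange(195,325)[:,None]>260),.034)
E
python3 - <<'E'
import cv2
f=cv2.imread('pics/top0.png');cv2.imwrite('pics/zoom0.png',cv2.resize(f[190:350,240:520],None,fx=2.8,fy=2.8,interpolation=cv2.INTER_CUBIC))
E
```

```text
right 0.10033115505236286 [ 518.4 -309.9  192.3  165.6   84.6]
 tab? 237 [ 0.41939195 -0.25868192  0.1004045 ]
 plate 145 [ 0.49252021 -0.34650923  0.11659831] [ 0.42967307 -0.39060926  0.10801598] [ 0.54544407 -0.23379019  0.13525868]
left 0.10028729107651056 [537.3 285.2 192.8 165.5  82.8]
 tab? 197 [0.44228894 0.3371542  0.10055534]
 plate 302 [0.54585526 0.27776635 0.12289663] [0.44862295 0.22607267 0.10800075] [0.58543744 0.32717746 0.13990439]
comb 687 rect [640.8  77.2 119.1  35.7  74. ] mean [0.6401 0.077 ] bbox px 260 309 223 250 z [nan nan nan]
bank 894 rect [643.6 -58.8  54.8  93.3   7.5] mean [ 0.6434 -0.0589] bbox px 322 363 223 248 z [nan nan nan]
balm 289 rect [524.6  79.6  73.7  21.8  83. ] mean [0.5244 0.0791] bbox px 267 298 279 291 z [0.0307 0.0354 0.0396]
padlock 542 rect [523.8 -67.5  46.8  82.2   0.9] mean [ 0.5239 -0.0748] bbox px 328 363 276 296 z [nan nan nan]
```

View pics/zoom0.png

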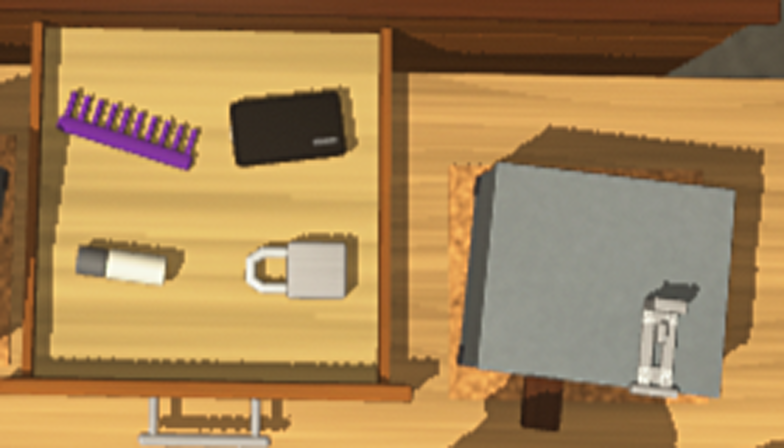

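```bash
python3 - <<'E'
from h import *
d=get_image("top");W=cloud(d);f=d["frame"]
for u in (280,315,350): # column profile
    print(u,[(v,*W[v,u,[0,2]].round(3)) for v in range(184,212,2)])
print([(v,*W[v,315,[0,2]].round(3)) for v in range(310,340,3)])
print('tray y',[(u,*W[260,u,[1,2]].round(3)) for u in list(range(244,262,2))+list(range(370,390,2))])
# plate top
for (u0,u1,v0,v1) in ((460,500,280,340),(190,225,275,325)):
    w=W[v0:v1,u0:u1].reshape(-1,3);p=w[(w[:,2]>.124)&(w[:,2]<.136)];print(len(p),p.mean(0),p.min(0),p.max(0))
for n,(u0,u1,v0,v1) in dict(radio=(345,435,130,182),saucer=(270,340,120,190)).items():
    w=W[v0:v1,u0:u1].reshape(-1,3);p=w[(w[:,2]>.112)];print(n,np.nanmin(p,0),np.nanmax(p,0))
# right box edges along box x through columns
yaw=np.radians(-5.4);c=np.array([.521,-.310])
Rm=np.array([[np.cos(yaw),-np.sin(yaw)],[np.sin(yaw),np.cos(yaw)]])
w=W[235:350,395:515].reshape(-1,3);b=np.c_[(w[:,:2]-c)@Rm,w[:,2]]
m=(abs(b[:,2]-.1)<.004)&(abs(b[:,1])<.08)&(b[:,1]>-.02)&(b[:,1]<.02)
print('x range of lid',b[m][:,0].min(),b[m][:,0].max())
m=(abs(b[:,2]-.1)<.004)&(b[:,0]>-.01)&(b[:,0]<.07);print('y range',b[m][:,1].min(),b[m][:,1].max())
m=(abs(b[:,2]-.1)<.005)&(b[:,0]<-.09);print('tab',b[m].min(0),b[m].max(0))
m=(b[:,2]>.124);print('plate',b[m].min(0),b[m].max(0))
E
```

```text
280 [(184, np.float64(0.749), np.float64(0.1)), (186, np.float64(0.743), np.float64(0.107)), (188, np.float64(0.739), np.float64(0.105)), (190, np.float64(0.733), np.float64(0.107)), (192, np.float64(0.729), np.float64(0.107)), (194, np.float64(0.725), np.float64(0.102)), (196, np.float64(0.733), np.float64(0.047)), (198, np.float64(0.734), np.float64(0.021)), (200, np.float64(0.731), np.float64(0.012)), (202, np.float64(0.726), np.float64(0.012)), (204, np.float64(0.72), np.float64(0.016)), (206, np.float64(0.716), np.float64(0.011)), (208, np.float64(0.711), np.float64(0.009)), (210, np.float64(0.706), np.float64(0.013))]
315 [(184, np.float64(0.748), np.float64(0.11)), (186, np.float64(0.744), np.float64(0.107)), (188, np.float64(0.741), np.float64(0.103)), (190, np.float64(0.735), np.float64(0.106)), (192, np.float64(0.731), np.float64(0.103)), (194, np.float64(0.726), np.float64(0.104)), (196, np.float64(0.733), np.float64(0.052)), (198, np.float64(0.733), np.float64(0.033)), (200, np.float64(0.733), np.float64(0.009)), (202, np.float64(0.727), np.float64(0.013)), (204, np.float
[... 2072 characters left out ...]
(388, np.float64(-0.172), np.float64(-0.005))]
58 [ 0.49774907 -0.34919112  0.13027968] [ 0.49243146 -0.36413965  0.12403327] [ 0.50311124 -0.33579779  0.13573683]
57 [0.5158662  0.24515246 0.13061669] [0.51081723 0.23228439 0.12459735] [0.5216643  0.25727079 0.13517365]
radio [ 0.7613766  -0.25702975  0.11200148] [ 0.87664148 -0.05993436  0.20359477]
saucer [ 0.74253749 -0.04473211  0.11200316] [0.89338067 0.10189278 0.12973135]
x range of lid -0.08491300191723941 0.08069999767854939
y range -0.09650132749544715 0.09608601819038347
tab [-0.1257482   0.02734203  0.09510001] [-0.09007155  0.05803909  0.10493824]
plate [-0.0243345  -0.05595112  0.12403327] [-0.01438987 -0.02799071  0.13655962]
```

```bash
cat >> h.py <<'E'
BY=np.radians(-5.4);BC=np.array([.5187,-.310,.002])
def bw(p):
    c,s=np.cos(BY),np.sin(BY)
    return BC+np.array([c*p[0]-s*p[1],s*p[0]+c*p[1],p[2]])
def tcp(g,dz=0.): return np.asarray(g,float)+[0,0,-.011+dz]   # grasp point at g(+dz), tool down
QB=quat(BY)
def hasp(t):
    r=np.hypot(66,18);a=np.arctan2(18,66)+t
    return bw(np.array([-83+r*np.cos(a),-42,101+r*np.sin(a)])/1000)
def lid(t):
    r=np.hypot(188,3);a=np.pi-np.arctan2(3,188)-t
    return bw(np.array([80+r*np.cos(a),42,90+r*np.sin(a)])/1000)
def pic(n,name,crop=None,f=1):
    d=get_image(n);im=d["frame"]
    if crop: im=im[crop[1]:crop[3],crop[0]:crop[2]]
    cv2.imwrite(f"pics/{name}.png",cv2.resize(im,None,fx=f,fy=f,interpolation=cv2.INTER_CUBIC));return d
def st(tag=''):
    s=state();print(tag,'t',round(s["time"],1),'p',s["ee_pos"].round(4),'gap',round(s["finger_gap"],4),'F',s["ft_force"].round(1))
E
python3 - <<'E'
from h import *
print(inverse_kinematics(tcp(hasp(0),.1),QB),inverse_kinematics(tcp(lid(1.7),.01),QB))
move_to(tcp(hasp(0),.10),QB);st()
move_l(tcp(hasp(0),.003),.12);st('down')
close();st('closed')
pic("side","hasp1",(340,120,520,280),4);pic("top","hasp1t",(400,220,560,360),4)
E
```

```text
[-6.68953580e-01  1.11276891e-01  1.24564429e+00 -4.44089210e-16
  1.78467147e+00  9.96090526e-01] [-4.65730274e-01  3.61485787e-01  8.37419024e-01 -4.44089210e-16
  1.94268784e+00  1.19931383e+00]
 t 1.5 p [ 0.4973 -0.3509  0.2101] gap 0.0876 F [ 0.  -0.5  0.2]
down t 2.5 p [ 0.4982 -0.3506  0.1141] gap 0.0877 F [0.6 0.4 0.1]
closed t 3.4 p [ 0.4978 -0.3501  0.113 ] gap 0.0256 F [ 0.7  1.2 -0.5]
```

View pics/hasp1.png

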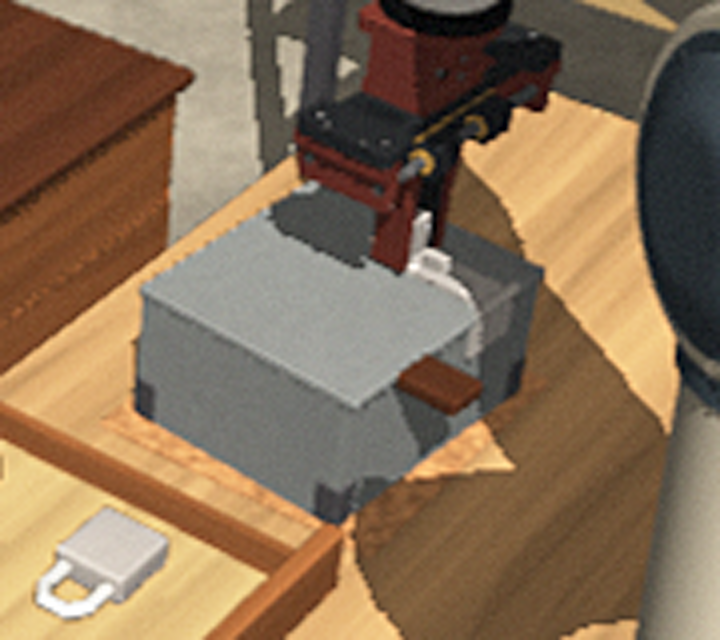

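The plate is pinched: the gap is 25.6 mm against its 26 mm width. In the zoomed view (around pixel 420,240) the hasp is between the fingers, and its bracket sits on the box front, not on the lid. Next I swing it off.

```bash
python3 - <<'E'
from h import *
for t in np.arange(.2,2.01,.2):
    move_l(tcp(hasp(t),.003*max(0,1-t)),.1)
    s=state()
    if np.abs(s["ft_force"]).max()>15: st(f'{t:.1f}')
st('end');gripper_open();hold(.3);st('open')
move_l(tcp(hasp(2.0),.09),.15)
pic("side","hasp2",(340,120,520,280),4)
E
```

```text
2.0 t 6.4 p [ 0.3877 -0.3393  0.1471] gap 0.0255 F [-6.4  9.1 15.1]
end t 6.4 p [ 0.3877 -0.3393  0.1471] gap 0.0255 F [-6.4  9.1 15.1]
open t 7.7 p [ 0.3885 -0.3399  0.1446] gap 0.088 F [-0.7 -0.2  0.8]
```

View pics/hasp2.png

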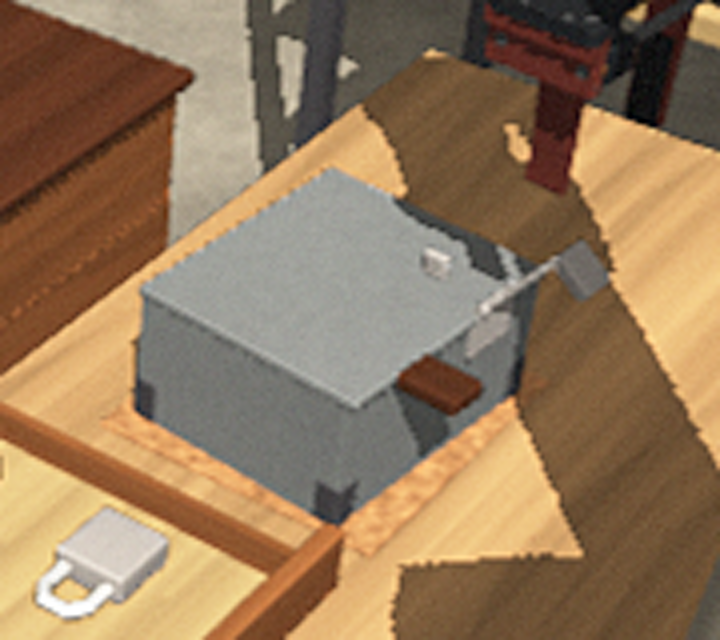

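The hasp leans out in front (zoom pixel 585,270), its bracket stays on the box and the lid is shut. Next is the lid.

```bash
python3 - <<'E'
from h import *
move_l(tcp(lid(0),.14),.2)
move_l(tcp(lid(0),.025),.15);st('mid')
move_l(tcp(lid(0),.009),.05);st('down')
close();st('closed')
for t in (.04,.08):
    move_l(tcp(lid(t),.009),.05);st(t)
for t in np.arange(.2,.61,.15):
    move_l(tcp(lid(t),.009),.12)
st('.6');pic("side","lid1",(340,80,520,280),3)
E
```

```text
mid t 10.0 p [ 0.4155 -0.2586  0.1101] gap 0.088 F [-0.7  0.5  0.7]
down t 10.5 p [ 0.415  -0.2579  0.0926] gap 0.088 F [-0.1 -0.7  0. ]
closed t 11.4 p [ 0.4152 -0.2574  0.0929] gap 0.0297 F [-0.3  3.   1.4]
0.04 t 11.7 p [ 0.4154 -0.2575  0.1007] gap 0.0297 F [ 0.7  5.4 -0.6]
0.08 t 12.0 p [ 0.4159 -0.2576  0.1089] gap 0.0299 F [-1.3  6.6  1.6]
.6 t 13.1 p [ 0.4403 -0.26    0.1845] gap 0.0297 F [1.5 6.2 0.2]
```

View pics/lid1.png

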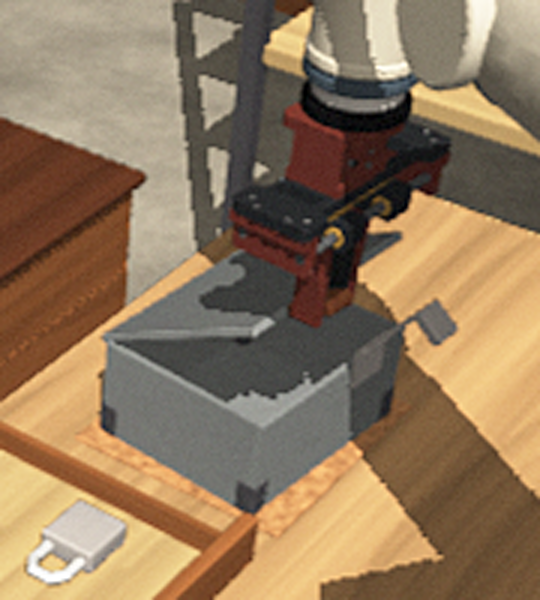

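The lid is rising with the tab in the grip, and the hasp stays off, still fixed to the box.

```bash
python3 - <<'E'
from h import *
for t in np.arange(.8,1.71,.15):
    move_l(tcp(lid(t),.009),.15)
st('1.7');gripper_open();
move_l(tcp(lid(1.7),.05),.15)
q=quat(BY)
move_to(bw([-.05,0.0,.33]),QB);st()
pic("side","lid2");pic("top","lid2t")
E
```

```text
1.7 t 15.7 p [ 0.6298 -0.2788  0.2778] gap 0.0285 F [2.6 1.6 6.4]
 t 17.9 p [ 0.4693 -0.3052  0.331 ] gap 0.0878 F [-0.3 -0.3  0.3]
```

View pics/lid2.png

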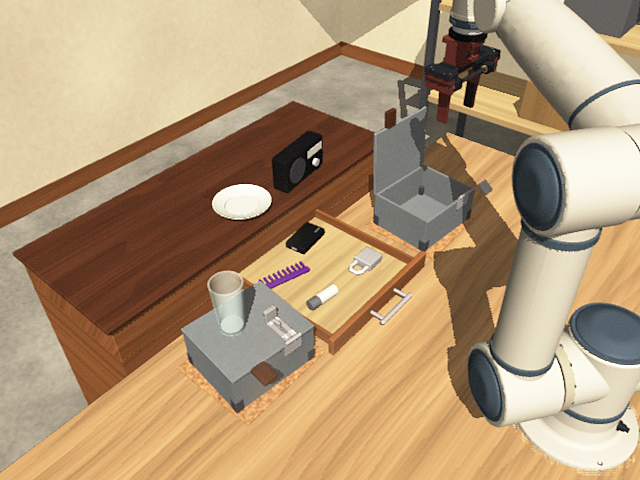

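View pics/lid2t.png

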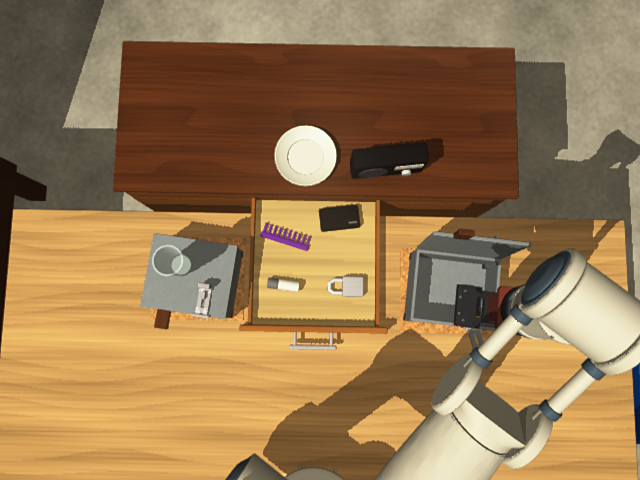

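The side and top views show the lid upright, the hasp off and the box empty. The power bank has been knocked back toward the chest (top view pixel 340,218; it was 343,236). I'll take the padlock and lip balm first, measuring afresh.

```bash
cat >> h.py <<'E'
def detect(d=None,show=True):
    d=d or get_image("top");W=cloud(d);hs=cv2.cvtColor(d["frame"],cv2.COLOR_BGR2HSV)
    H,S,V=[hs[...,i].astype(int) for i in range(3)]
    # floor position of each pixel inside the tray
    tray=np.zeros((480,640),bool);tray[197:322,258:374]=1
    out={}
    for n,m,h,(amin,amax) in (('comb',(H>125)&(H<165)&(S>80),.022,(300,1000)),('bank',(V<60)&(W[...,2]<.06),.032,(500,1400)),
                ('padlock',(S<60)&(V>90),.034,(400,900)),('balm',(S<60)&(V>60),.034,(120,399))):
        m=cv2.morphologyEx((m&tray).astype(np.uint8),cv2.MORPH_CLOSE,np.ones((5,5)))
        k,l,s,c=cv2.connectedComponentsWithStats(m)
        c=[i for i in range(1,k) if amin<=s[i,4]<=amax]
        if not c: continue
        i=max(c,key=lambda i:s[i,4]);v,u=np.nonzero(l==i)
        p=np.array([ray(d,a,b,h)[:2] for a,b in zip(u,v)])
        (cx,cy),(a,b),t=cv2.minAreaRect((p*1000).astype(np.float32))
        if b>a: a,b,t=b,a,t+90   # t = direction of the long axis
        t=(t+90)%180-90
        out[n]=dict(c=np.array([cx,cy])/1000,L=a,Wd=b,t=t,mean=p.mean(0),n=len(p),px=(u.mean().round(),v.mean().round()))
        if show: print(n,out[n]['c'].round(4),'L %.1f W %.1f t %.1f'%(a,b,t),'mean',p.mean(0).round(4),len(p),out[n]['px'])
    return out
E
python3 - <<'E'
from h import *
detect()
E
```

```text
comb [0.6408 0.0772] L 119.1 W 35.7 t 74.0 mean [0.6401 0.0769] 686 (np.float64(286.0), np.float64(236.0))
bank [ 0.6866 -0.0505] L 92.4 W 53.9 t -82.5 mean [ 0.6865 -0.0507] 863 (np.float64(339.0), np.float64(218.0))
padlock [ 0.5239 -0.0674] L 82.1 W 46.8 t -89.5 mean [ 0.5236 -0.0744] 545 (np.float64(348.0), np.float64(286.0))
balm [0.5246 0.0796] L 73.7 W 21.8 t 83.0 mean [0.5243 0.079 ] 288 (np.float64(283.0), np.float64(285.0))
```

```bash
cat >> h.py <<'E'
def pick(xy,psi,ztcp=.023,zup=.22):
    q=quat(psi)
    move_to([xy[0],xy[1],.13],q)
    move_l([xy[0],xy[1],ztcp],.15);st('down')
    close();st('grip')
    move_l([xy[0],xy[1],zup],.2);hold(.1);st('lifted')
def place(bx,by,ztcp,psi=BY,via=(.5,-.12)):
    q=quat(psi)
    move_to([via[0],via[1],.22],q)
    p=bw([bx,by,0]);p[2]=.22
    move_l(p,.3);st('over')
    p[2]=ztcp;move_l(p,.2);st('in')
    gripper_open();hold(.1)
    p[2]=.22;move_l(p,.25);st('out')
E
python3 - <<'E'
from h import *
o=detect()['padlock']
t=np.radians(o['t']%180)
u=np.array([np.cos(t),np.sin(t)])  # towards +y = shackle
move_to([.5,-.12,.22],quat(t))
pick(o['c']-.017*u,t)
pic("side","pl1",(200,120,520,330),2.4)
E
```

```text
comb [0.6408 0.0772] L 119.1 W 35.7 t 74.0 mean [0.6401 0.077 ] 687 (np.float64(285.0), np.float64(236.0))
bank [ 0.6866 -0.0505] L 92.4 W 53.9 t -82.5 mean [ 0.6865 -0.0507] 863 (np.float64(339.0), np.float64(218.0))
padlock [ 0.5239 -0.0674] L 82.1 W 46.8 t -89.5 mean [ 0.5236 -0.0744] 545 (np.float64(348.0), np.float64(286.0))
balm [0.5248 0.0795] L 73.7 W 22.2 t 83.0 mean [0.5244 0.079 ] 292 (np.float64(283.0), np.float64(284.0))
down t 20.6 p [ 0.5249 -0.0848  0.0246] gap 0.0876 F [-0.1  0.5 -0.1]
grip t 21.3 p [ 0.524  -0.0844  0.0231] gap 0.0475 F [-0.1 -0.3 -0.2]
lifted t 22.6 p [ 0.5235 -0.0843  0.2181] gap 0.0476 F [ 0.2 -0.4 -1.1]
```

View pics/pl1.png

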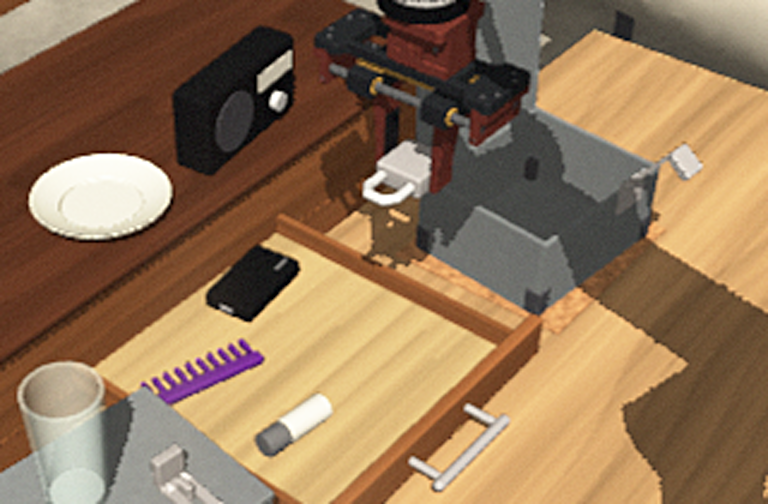

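The padlock is held at its body (zoom pixel 405,170), shackle to +y.

```bash
python3 - <<'E'
from h import *
place(-.017,-.028,.040)
pic("top","in1",(390,210,540,350),4)
o=detect()['balm'];t=np.radians(o['t']%180)
move_to([.5,-.05,.22],quat(t))
pick(o['c'],t)
pic("side","lb1",(200,120,520,330),2.4)
E
```

```text
over t 24.9 p [ 0.4994 -0.3352  0.22  ] gap 0.0479 F [-0.3  0.8 -0.9]
in t 26.0 p [ 0.5    -0.3365  0.0419] gap 0.0481 F [ 0.7  0.  -2.1]
out t 27.7 p [ 0.4988 -0.336   0.2182] gap 0.0878 F [-0.3  0.3 -1.5]
comb [0.6408 0.0772] L 119.1 W 35.7 t 74.0 mean [0.6401 0.0769] 686 (np.float64(286.0), np.float64(236.0))
bank [ 0.6866 -0.0505] L 92.4 W 53.9 t -82.5 mean [ 0.6865 -0.0506] 864 (np.float64(339.0), np.float64(218.0))
balm [0.5246 0.0796] L 73.7 W 21.8 t 83.0 mean [0.5244 0.0791] 290 (np.float64(283.0), np.float64(285.0))
down t 30.5 p [0.5255 0.0793 0.0243] gap 0.0881 F [0.2 0.5 1.1]
grip t 31.4 p [0.5246 0.0796 0.023 ] gap 0.0258 F [ 0.8  0.1 -0.3]
lifted t 32.7 p [0.5241 0.0795 0.2182] gap 0.0259 F [ 0.1 -0.9 -0.7]
```

View pics/in1.png

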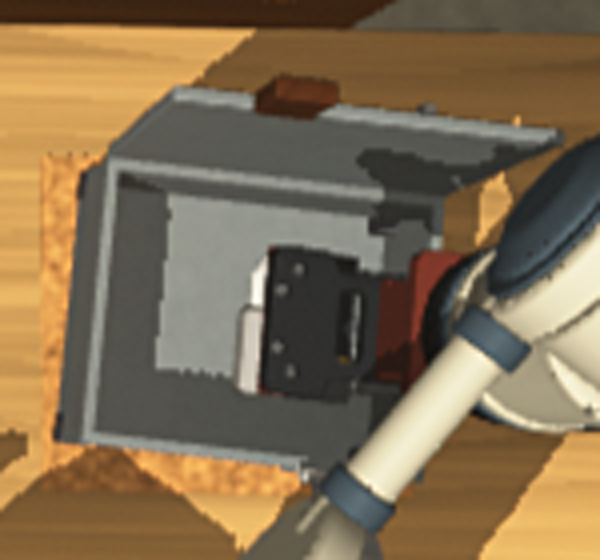

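View pics/lb1.png

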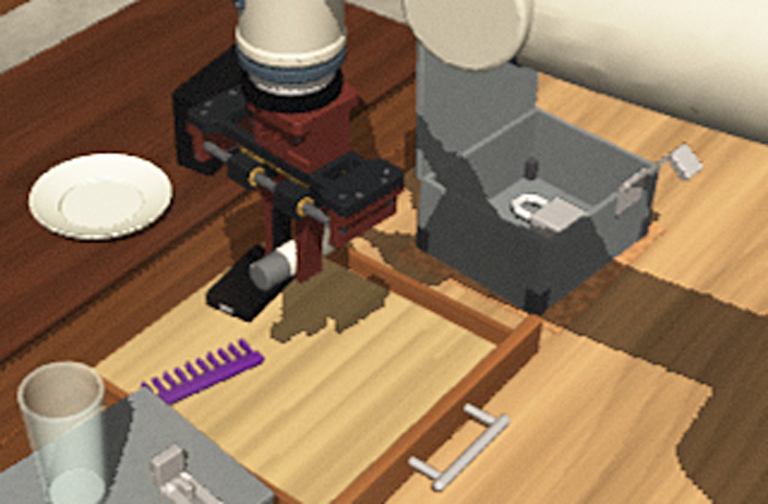

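The padlock is in the box (zoom pixel 545,210) and the balm is held.

```bash
python3 - <<'E'
from h import *
place(0,.024,.046)
move_to([.5,-.25,.25],QB)
o=detect()
# push the comb towards -x along its normal, tool tilted back from the chest
c=o['comb'];t=np.radians(c['t']);psi=t-np.pi/2      # tool x along normal (+x-ish)
n=np.array([np.cos(psi),np.sin(psi)])
def tq(psi,tilt):
    z=np.array([np.sin(tilt)*np.cos(psi),np.sin(tilt)*np.sin(psi),-np.cos(tilt)])
    y=np.array([np.sin(psi),-np.cos(psi),0]);x=np.cross(y,z)
    q=R.from_matrix(np.c_[x,y,z]).as_quat();return np.array([q[3],q[0],q[1],q[2]]),z
q,z=tq(psi,.26)
print(q,quat(psi))
tip=lambda s,h:np.r_[c['c']+n*s,h]-.008*z
move_to(tip(.042,.13),q);close()
move_l(tip(.042,.0165),.1);st('behind')
pic("side","cp1",(200,120,520,330),2.4)
E
```

```text
over t 34.5 p [ 0.5212 -0.2848  0.2198] gap 0.0259 F [ 0.9 -0.2 -0.1]
in t 35.5 p [ 0.5218 -0.2862  0.0479] gap 0.0262 F [-0.2 -0.6 -0.8]
out t 37.5 p [ 0.5206 -0.2859  0.2182] gap 0.0878 F [ 1.  -0.4 -1. ]
comb [0.6408 0.0772] L 119.1 W 35.7 t 74.0 mean [0.6401 0.077 ] 685 (np.float64(285.0), np.float64(236.0))
bank [ 0.6867 -0.0505] L 92.9 W 54.2 t -82.8 mean [ 0.6866 -0.0506] 868 (np.float64(339.0), np.float64(218.0))
[ 0.018014    0.98194172 -0.13778771  0.12837643] [ 0.          0.99029796 -0.13896027  0.        ]
behind t 42.0 p [0.6799 0.0663 0.0255] gap 0.0006 F [0.2 0.2 0.3]
```

View pics/cp1.png

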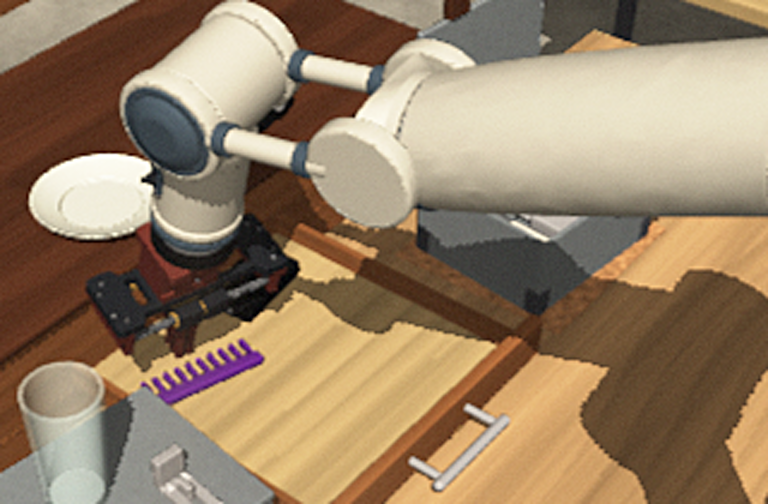

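The fingers are behind the comb. I push it forward, then look again.

```bash
cat >> h.py <<'E'
def tq(psi,tilt):
    z=np.array([np.sin(tilt)*np.cos(psi),np.sin(tilt)*np.sin(psi),-np.cos(tilt)])
    y=np.array([np.sin(psi),-np.cos(psi),0]);x=np.cross(y,z)
    q=R.from_matrix(np.c_[x,y,z]).as_quat();return np.array([q[3],q[0],q[1],q[2]]),z
E
python3 - <<'E'
from h import *
s=state();psi=np.radians(-16)
n=np.r_[np.cos(psi),np.sin(psi),0]
p=s["ee_pos"].copy();p[2]=.0242
move_l(p-.062*n,.06);st('pushed')
p=p-.062*n+.012*n
move_l(p,.1);p[2]=.22;move_l(p,.2)
gripper_open()
move_to([.5,-.25,.25],QB)
detect();pic("top","cp2",(240,190,400,350),4)
E
```

```text
pushed t 43.2 p [0.6204 0.0834 0.0241] gap 0.0005 F [-0.9 -0.1  0.2]
comb [0.5903 0.088 ] L 115.1 W 35.7 t 68.4 mean [0.59   0.0885] 679 (np.float64(280.0), np.float64(257.0))
bank [ 0.6867 -0.0507] L 92.6 W 54.2 t -82.8 mean [ 0.6865 -0.0508] 868 (np.float64(339.0), np.float64(218.0))
```

View pics/cp2.png

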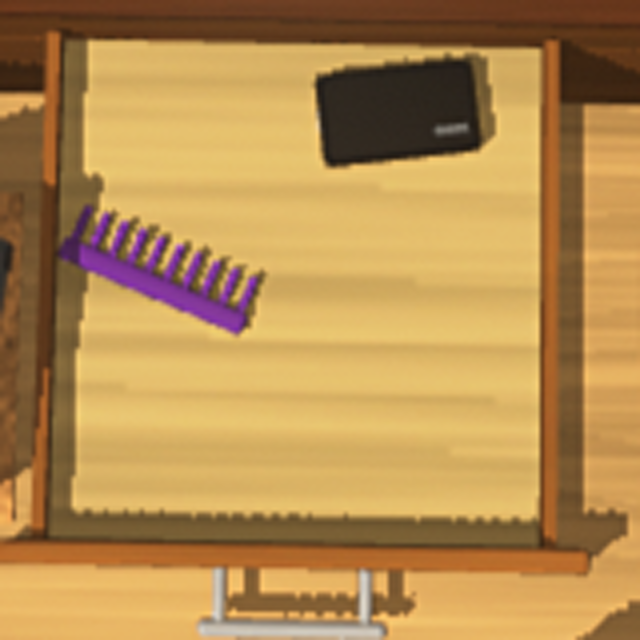

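```bash
python3 - <<'E'
from h import *
c=detect()['comb'];t=np.radians(c['t'])
pick(c['c']+np.array([.001,.002]),t,.022)
pic("side","cb1",(200,120,520,330),2.4)
place(0,0,.052)
move_to([.45,-.15,.28],QB)
detect()
pic("side","cb2",(200,120,520,330),2.4)
E
```

```text
comb [0.5903 0.088 ] L 115.1 W 35.7 t 68.4 mean [0.59   0.0885] 679 (np.float64(280.0), np.float64(257.0))
bank [ 0.6867 -0.0507] L 92.6 W 54.2 t -82.8 mean [ 0.6865 -0.0508] 868 (np.float64(339.0), np.float64(218.0))
down t 49.7 p [0.5916 0.0896 0.0222] gap 0.0878 F [-0.2 -0.8  0.2]
grip t 50.5 p [0.5913 0.09   0.022 ] gap 0.0355 F [ 0.2  0.1 -0.4]
lifted t 51.8 p [0.5908 0.0899 0.2181] gap 0.036 F [ 0.2 -1.   0.3]
over t 53.5 p [ 0.5192 -0.3086  0.2198] gap 0.036 F [ 0.3  1.1 -0.5]
in t 54.5 p [ 0.5196 -0.3101  0.0539] gap 0.0358 F [-0.4 -0.1  0.4]
out t 56.4 p [ 0.5183 -0.3098  0.2182] gap 0.0874 F [-0.7 -0.2 -0.6]
bank [ 0.6867 -0.0505] L 92.9 W 54.2 t -82.8 mean [ 0.6866 -0.0507] 869 (np.float64(339.0), np.float64(218.0))
balm [ 0.4673 -0.1129] L 51.4 W 37.2 t -4.1 mean [ 0.4665 -0.1126] 324 (np.float64(365.0), np.float64(311.0))
```

View pics/cb1.png

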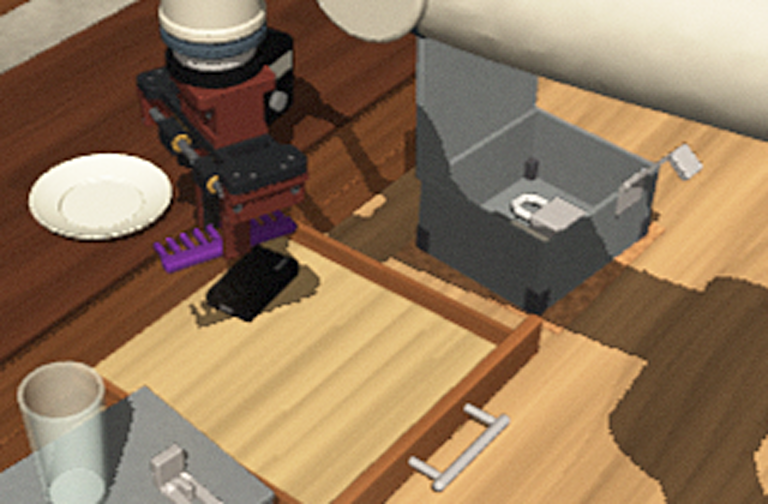

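View pics/cb2.png

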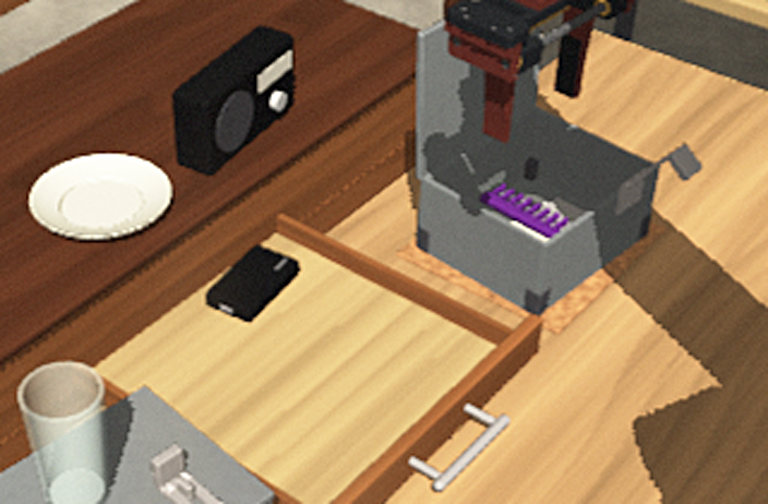

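The comb is in; the "balm" reading here is the gripper seen by the mask, because the drawer shows only the bank. The bank's back edge is at about 0.72 and the chest front is at 0.724, so no finger fits behind it. I'll press on its top and drag it forward.

```bash
python3 - <<'E'
from h import *
psi=np.radians(7.2);n=np.r_[np.cos(psi),np.sin(psi),0]
c=np.r_[.6867,-.0506,0]-.010*n
q=quat(psi);P=lambda h:c+[0,0,h+.008]
move_to([.6,-.05,.22],q);close()
move_to(P(.08),q)
move_l(P(.038),.08);hold(.2);f0=state()["ft_force"][2];st('above')
h=.034
while h>.024:
    move_l(P(h),.03);hold(.1);f=state()["ft_force"][2]-f0;print(round(h,4),round(f,1))
    if abs(f)>12: break
    h-=.001
p=P(h)
for i in range(3):
    move_l(p-.02*(i+1)*n,.05);st(i)
p=p-.06*n;p[2]=.22;move_l(p,.2);gripper_open()
move_to([.45,-.2,.28],QB)
detect()
E
```

```text
above t 60.9 p [ 0.6772 -0.0519  0.0468] gap 0.0003 F [-0.7  0.5  0.6]
0.034 -0.8
0.033 -0.3
0.032 2.4
0.031 6.8
0.03 9.3
0.029 13.1
0 t 63.6 p [ 0.6592 -0.0545  0.0404] gap 0.0003 F [1.5 0.4 9.2]
1 t 64.1 p [ 0.6394 -0.057   0.0403] gap 0.0004 F [ 2.4  0.6 10.5]
2 t 64.7 p [ 0.6196 -0.0595  0.0403] gap 0.0004 F [2.8 1.3 9.1]
bank [ 0.6298 -0.058 ] L 91.5 W 53.3 t -82.5 mean [ 0.6296 -0.058 ] 862 (np.float64(342.0), np.float64(241.0))
```

The drag worked, moving it 57 mm. Another 35 mm will clear the gripper body from the chest.

```bash
python3 - <<'E'
from h import *
psi=np.radians(7.5);n=np.r_[np.cos(psi),np.sin(psi),0]
c=np.r_[.6298,-.058,0];q=quat(psi);P=lambda h:c+[0,0,h+.008]
move_to([.6,-.058,.2],q);close()
move_to(P(.07),q);move_l(P(.029),.06);hold(.1);st('press')
p=P(.029)-.04*n;move_l(p,.05);st('dragged');p[2]=.2;move_l(p,.2);gripper_open()
move_to([.45,-.2,.28],QB)
b=detect()['bank'];t=np.radians(b['t']%180)
move_to([.5,-.1,.22],quat(t))
pick(b['c'],t,.022)
pic("side","pb1",(200,120,520,330),2.4)
E
```

```text
press t 71.8 p [ 0.6294 -0.0579  0.0403] gap 0.0003 F [-10.4   2.1  18.2]
dragged t 72.8 p [ 0.5932 -0.0634  0.0403] gap 0.0003 F [ 4.1  0.3 10.4]
bank [ 0.594  -0.0635] L 91.7 W 53.2 t -82.5 mean [ 0.5939 -0.0635] 866 (np.float64(344.0), np.float64(256.0))
down t 78.9 p [ 0.5946 -0.0638  0.0234] gap 0.0876 F [-0.3 -0.9  0.5]
grip t 79.5 p [ 0.594  -0.0635  0.0221] gap 0.0557 F [ 0.4 -0.   0.8]
lifted t 80.7 p [ 0.5934 -0.0634  0.218 ] gap 0.0557 F [ 0.1  0.6 -2.3]
```

View pics/pb1.png

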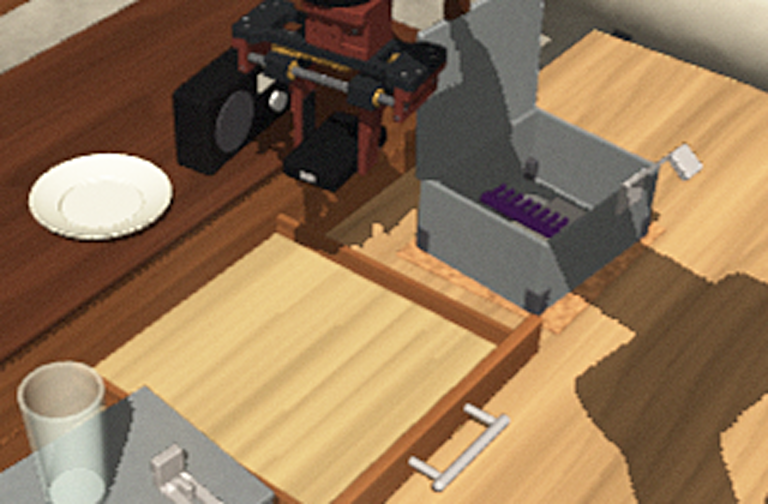

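```bash
python3 - <<'E'
from h import *
place(0,-.005,.060,via=(.48,-.12))
move_to([.40,-.05,.30],QB)
d=pic("top","bx1",(390,210,540,350),4);pic("side","bx2",(340,80,520,280),3)
W=cloud(d);c,s=np.cos(BY),np.sin(BY);Rm=np.array([[c,-s],[s,c]])
w=W.reshape(-1,3);b=np.c_[(w[:,:2]-BC[:2])@Rm,w[:,2]-.002]
m=(abs(b[:,0])<.07)&(abs(b[:,1])<.085);print('max z inside (box frame)',np.nanpercentile(b[m][:,2],[50,95,99,100]))
detect(d)
E
```

```text
over t 83.0 p [ 0.5183 -0.3141  0.2198] gap 0.0559 F [-0.1  0.9 -1.6]
in t 84.0 p [ 0.5191 -0.3151  0.0619] gap 0.0559 F [ 1.   0.  -1.6]
out t 85.6 p [ 0.5179 -0.3147  0.2182] gap 0.0877 F [-0.7 -0.6 -0.6]
max z inside (box frame) [0.00889981 0.06005354 0.06259646 0.06591434]
```

View pics/bx1.png

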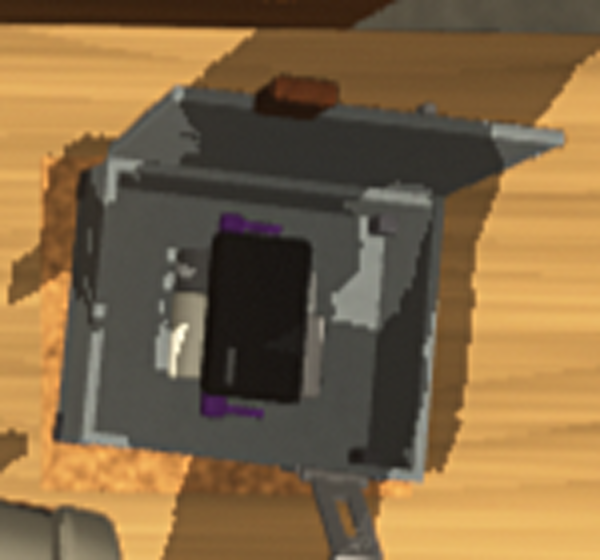

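View pics/bx2.png

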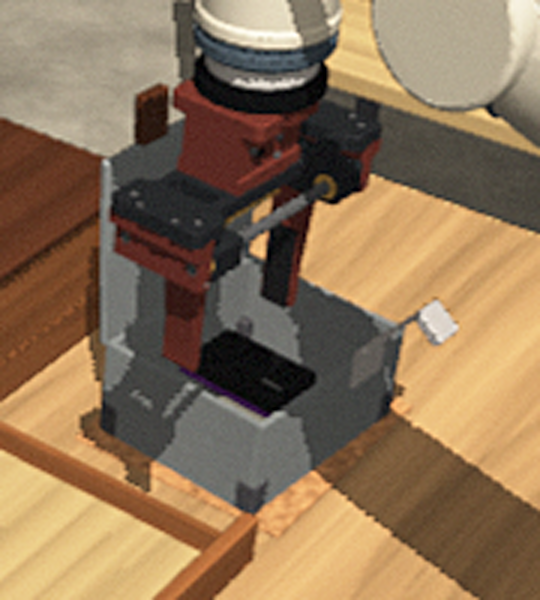

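All four are in the box: the bank on top, the comb ends showing under it, the balm at the left and the padlock edge at the right. The highest point is about 62 mm, so the lid can shut. Next I shut it.

```bash
python3 - <<'E'
from h import *
p=tcp(lid(1.7),.07);
move_to([.45,-.2,p[2]],QB)
move_l(p,.2);move_l(tcp(lid(1.7),.009),.08);st('at tab')
close();st('grip')
for t in np.arange(1.55,.3,-.15):
    move_l(tcp(lid(t),.009),.15)
st('~.35')
for t in (.25,.15,.08,.03):
    move_l(tcp(lid(t),.009),.06);st(t)
pic("side","sh1",(340,80,520,280),3)
E
```

```text
at tab t 89.5 p [ 0.6294 -0.2783  0.277 ] gap 0.0878 F [0.4 1.  0.9]
grip t 90.5 p [ 0.6293 -0.2787  0.276 ] gap 0.0284 F [-0.2 -2.1 -0.3]
~.35 t 93.6 p [ 0.428  -0.2587  0.1572] gap 0.0298 F [-0.8  4.  -3.3]
0.25 t 94.0 p [ 0.4224 -0.2582  0.1399] gap 0.0296 F [ 0.2  5.4 -2.1]
0.15 t 94.5 p [ 0.4184 -0.2578  0.1214] gap 0.0297 F [-0.2  5.7 -1.4]
0.08 t 94.9 p [ 0.4167 -0.2576  0.1082] gap 0.0297 F [-0.   5.  -2.7]
0.03 t 95.2 p [ 0.4161 -0.2575  0.0989] gap 0.0296 F [ 0.9  5.6 -1.9]
```

View pics/sh1.png

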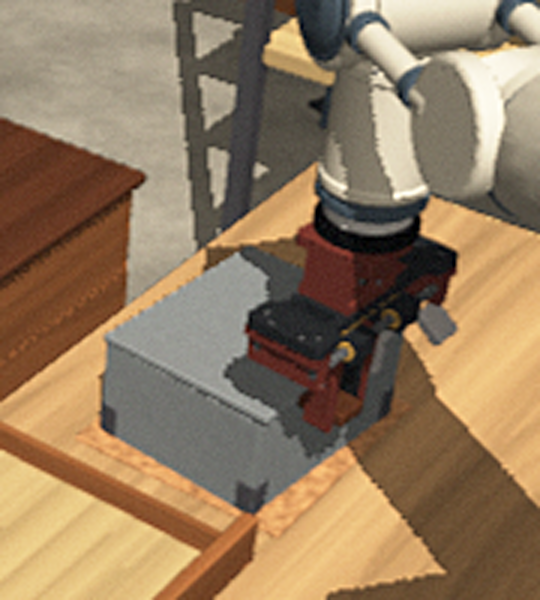

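```bash
python3 - <<'E'
from h import *
for t in (.015,0,-.008):
    move_l(tcp(lid(t),.009),.04);hold(.1);st(t)
gripper_open();move_l(tcp(lid(0),.14),.15)
# push lid top near front with closed fingers
p=bw([-.06,.03,.098])  # lid top
close();move_l(p+[0,0,.008+.05],.15);move_l(p+[0,0,.008+.006],.08)
hold(.1);f0=state()["ft_force"][2];h=.002
while h>-.008:
    move_l(p+[0,0,.008+h],.03);hold(.1);f=state()["ft_force"][2]-f0;print(round(h,4),round(f,1))
    if f>12: break
    h-=.001
move_l(p+[0,0,.1],.15);gripper_open()
move_l(p+[0,.1,.15],.2)
d=pic("side","sh2",(340,80,520,280),3);pic("top","sh2t",(390,210,540,350),4)
E
```

```text
0.015 t 95.6 p [ 0.416  -0.2575  0.0964] gap 0.0296 F [-0.1  5.9 -1. ]
0 t 95.9 p [ 0.4159 -0.2575  0.0938] gap 0.0301 F [-0.8  6.2 -0.6]
-0.008 t 96.3 p [ 0.4159 -0.2576  0.0937] gap 0.0296 F [-4.4  8.1  5.9]
0.002 0.7
0.001 1.2
0.0 3.7
-0.001 8.6
-0.002 11.9
-0.003 15.9
```

View pics/sh2.png

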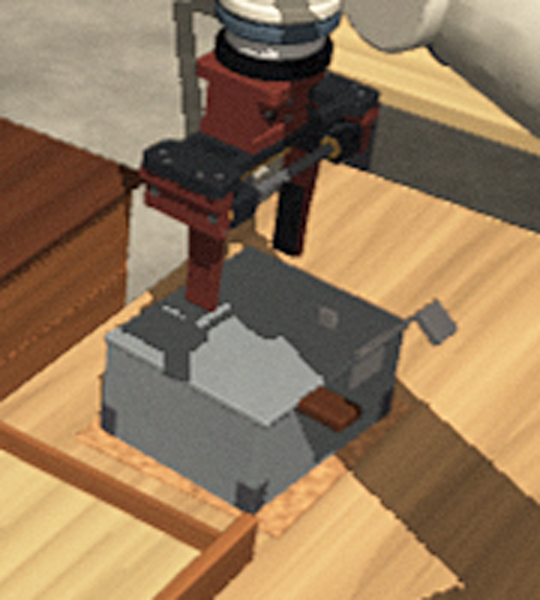

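View pics/sh2t.png

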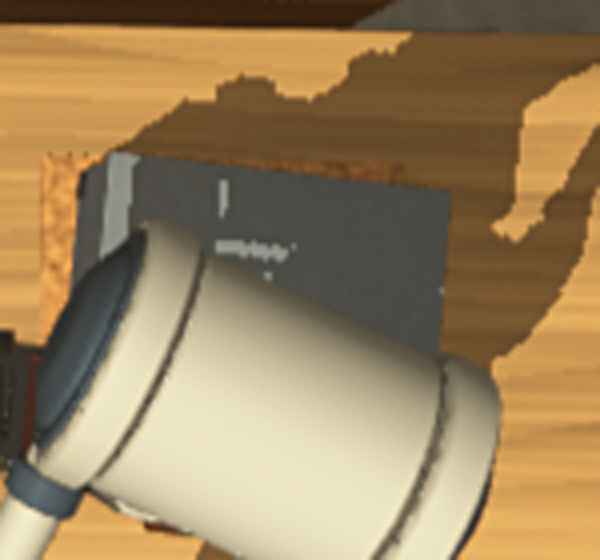

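The lid is shut: finger contact came at the nominal top height within 1 mm, and the hasp is still off. Now I swing the hasp back.

```bash
python3 - <<'E'
from h import *
move_to(tcp(hasp(2.2),.09),QB)
move_l(tcp(hasp(2.2),.0),.1);st('down')
close();st('grip')
for t in np.arange(2.0,.19,-.2):
    move_l(tcp(hasp(t),.003*max(0,1-t)),.1)
    s=state()
    if np.abs(s["ft_force"]).max()>15: st(f'{t:.1f}')
move_l(tcp(hasp(.08),.003),.06);st('.08')
move_l(tcp(hasp(.0),.003),.06);st('0')
pic("side","hs1",(340,80,520,280),3)
E
```

```text
down t 108.1 p [ 0.3793 -0.3393  0.1357] gap 0.0878 F [ 0.7  0.1 -0.2]
grip t 109.1 p [ 0.379  -0.3383  0.1347] gap 0.0258 F [-0.4  4.8  1.6]
.08 t 112.2 p [ 0.4978 -0.3502  0.1208] gap 0.0255 F [3.7 6.  1.5]
0 t 112.4 p [ 0.4998 -0.3504  0.1161] gap 0.0258 F [4.3 5.8 2.7]
```

View pics/hs1.png

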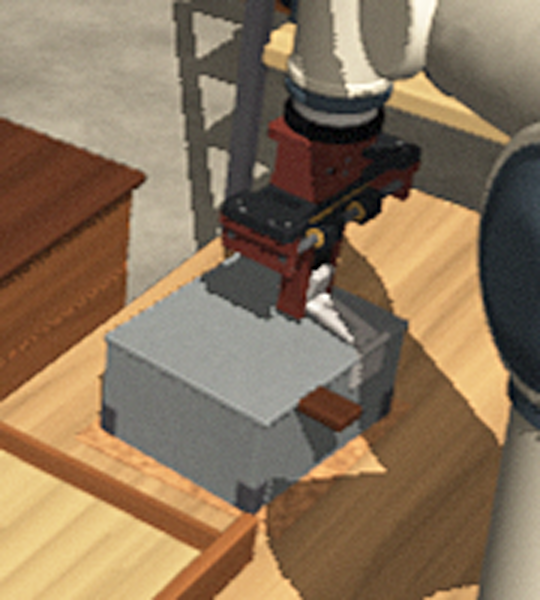

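```bash
python3 - <<'E'
from h import *
hold(.2);st();gripper_open();hold(.2)
move_l(tcp(hasp(0),.10),.15)
# press strap flat: on plate top (z .131)
p=hasp(0).copy();p[2]=.131;close()
move_l(p+[0,0,.008+.006],.1);hold(.1);f0=state()["ft_force"][2];h=.003
while h>-.006:
    move_l(p+[0,0,.008+h],.03);hold(.1);f=state()["ft_force"][2]-f0;print(round(h,4),round(f,1))
    if f>6: break
    h-=.001
move_l(p+[0,0,.1],.15);gripper_open()
move_to([.35,-.05,.33],QB);st()
d=pic("top","fin_t");pic("side","fin_s");pic("side","fin_z",(340,80,520,280),3)
W=cloud(d)
w=W[275:345,455:505].reshape(-1,3);q=w[(w[:,2]>.124)&(w[:,2]<.14)];print(len(q),q.mean(0),q.max(0))
E
```

```text
t 112.7 p [ 0.4998 -0.3504  0.1161] gap 0.0257 F [5.1 5.2 3.3]
0.003 -0.1
0.002 -1.7
0.001 -0.8
0.0 1.5
-0.001 5.0
-0.002 9.7
 t 122.5 p [ 0.3504 -0.0504  0.3295] gap 0.0878 F [-0.3 -0.3 -0.7]
61 [ 0.4977579  -0.34910582  0.13058077] [ 0.50313077 -0.33680564  0.13539941]
```

View pics/fin_t.png

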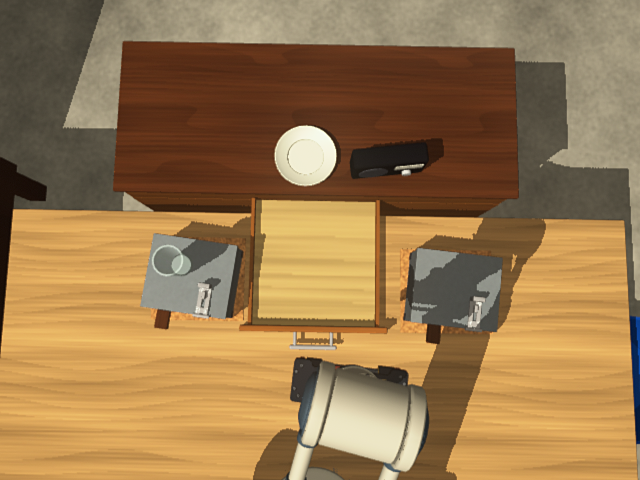

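View pics/fin_s.png

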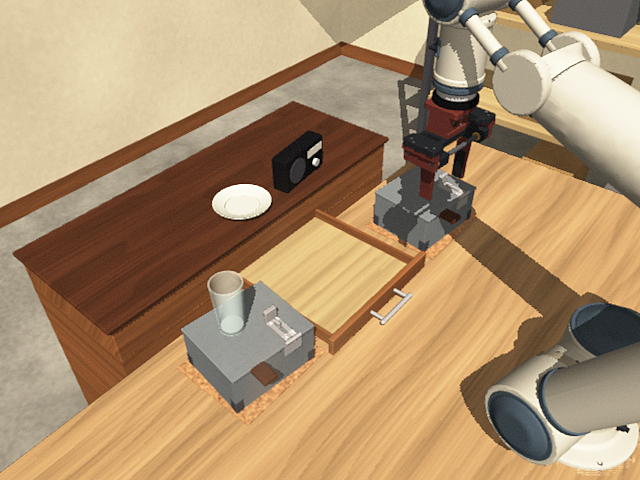

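View pics/fin_z.png

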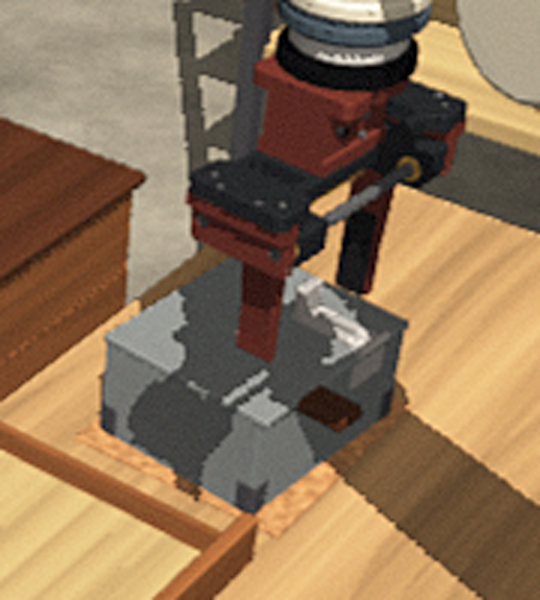

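The drawer is empty, and the lid is shut with the hasp flat. The plate mean is (0.4978, -0.3491, 0.1306), against (0.4977, -0.3492, 0.1303) at the start. The tumbler, saucer and radio are at their starting pixels, and the robot touches nothing.

```bash
python3 - <<'E'
from bench import *
job_done()
E
```

```text
the job is handed in; nothing more can be done
```

The padlock, lip balm, comb and power bank are all packed in the right-hand box, the one without the tumbler. Its lid is shut and its hasp is back flat over the catch. I handed the job in at about 122 s of the 210 s.

- **Sequence:** I swung the hasp off, raised the lid to about 1.7 rad and packed the four things. Then I shut the lid, pressed it down, swung the hasp back and pressed it flat.
- **Power bank:** It was knocked back against the chest early in the run. I dragged it forward by pressing on its top, then picked it up.
- **Comb:** It lay too close to the chest for the gripper body, so I pushed it forward first.

**Last checks**
- **Contents:** the drawer is empty. With the lid still open, the pictures showed all four things inside, the highest about 62 mm above the box's underside.
- **Lid and hasp:** finger contact on the lid came within about 1 mm of its shut height. The hasp plate is within 1 mm of where it stood at the start.
- **Other things:** the tumbler and its box, the saucer and the radio look the same in the pictures before and after. I judged this by eye and did not re-measure them.

One reading disagreed: after the comb was placed, the "lip balm" detection in the drawer was the gripper, which the picture confirmed. No check failed.

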